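# Find the free hatch of the waste box and push it open

## Robot

A 6-joint arm with a two-finger parallel gripper is mounted at the origin on the work surface; the furniture and walls round the work are solid. World frame = base frame: x ahead of the robot, y to its left, z up, the work surface at z = 0. Lengths are in mm, angles in rad, forces in N, time in s.
With the tool pointing down it reaches from about 275 to 1000 mm from the base axis. Payload 8.4 kg.
Tool frame: the origin (TCP) lies where the fingers leave the gripper's body, on its centre line; the fingertips stand 73 mm ahead of it and the grasp point (between the pads) lies 54 mm ahead of it (grip_point_offset is the distance from the TCP to the grasp point, in mm); z points along the fingers, y is the direction in which the jaws open and shut (so a half turn about z gives the same grasp; the last joint's range is limited). The gripper opens to 85 mm and grips with 20 to 120 N. Pads are 22 mm wide; open, the fingers measure 114 mm over their backs; the gripper's body (76 mm by 85 mm) begins 54 mm behind the grasp point. The pads swing forward as they close: fully open they stand 13 mm farther back than shut.
Start: joints at [-1.183, 0.353, 1.633, -0, 1.155, -0.002], TCP at [237.501, -578.119, 303.881] pointing down, gripper open.
Joint ranges: [-2.63, 2.63], [-0.92, 2.1], [0.06, 2.66], [-1.3, 4.44], [0, 2.69], [-3.02, 3.02]. Speed limits (rad/s): [2.22, 2.22, 2.79, 3.14, 3.14, 3.14].

## Interface

Orientations are given as [roll, pitch, yaw] about the fixed x, y, z axes, in that order (R = Rz(yaw) Ry(pitch) Rx(roll)).
In Python, from rig import sense, grab_frame, sign_off, grip_point_offset gives the robot as it stands. The module is installed in compiled form; this text tells all that it offers.
- The arm moves only by the tool drive_tool, never from a script. Its argument "targets" is one flat list of numbers, 7 for each row, row after row: the shift along the tool's x, y, z in m, then the turn, a rotation vector about the tool's x, y, z in rad, then the opening, from 0 (shut) to 1 (fully open). In form: [tx, ty, tz, wx, wy, wz, grip, tx, ty, tz, wx, wy, wz, grip, ...]. A call has 1 to 12 rows; each row is the pose to reach, as a shift and turn from the pose commanded when the call began, along the tool's axes at that moment; what a row does not reach only later rows make up. A row lasts 1/12 s, in which the tool goes at most 41.7 mm and 7.16 degrees, less where a joint would pass 70% of its speed; a pose out of reach is approached as far as the arm can. A call with a gripper value outside its range is refused whole. The fingers move at their own pace and stop on an object; "force" is the grip in N (left out, the last holds). Time passes only in rows, so rows that repeat a pose let the fingers close. It gives the time, the measured TCP pose, the force and the opening at its end, in the units of the state.
- sense(): the state, without advancing time (a new reading comes with each control period).
- grab_frame(name): name is "scene" or "top"; returns a dict with "color" (480x640x3 uint8, blue, green, red), "vertical_fov" (degrees; the focal length in pixels is half the picture's height over the tangent of half this angle, whatever the lens; pixels are square), "cx", "cy" (the principal point, pixels), "k1" (the pictures are not rectified: a ray, as slopes to the right and down, at radius r is drawn at 1 + k1 r^2 times it, then the intrinsics apply), "world_from_camera" (4x4, takes a point from camera to world coordinates). Camera axes: x right, y down, z forward; pixel columns grow to the right and rows downward; lengths in mm; the calibration is good to about 2 mm. A picture is of the moment at which its call begins. There is no depth.
- sign_off(): hands the job in, once; it reports no verdict.
The state is a dict: "clock": time; "qpos": joint angles; "qvel": joint speeds; "joint_efforts": joint torques, N m; "eef_pos": TCP position; "tcp_rot": TCP orientation; "contact_force": force on the tool from outside, world axes, zero at the start; "wrist_torque": the same for the moment, N m; "opening": opening from 0.0 (shut) to 1.0 (fully open).
Only numpy, scipy, OpenCV 4.12 (cv2) and the standard library are available. Lean on these libraries where they do the work, as an engineer would, in place of code of your own. Each camera call takes 0.05 s, during which the arm holds its last target. There are 200 camera calls.

## Task

Three of the waste box's four blue hatches are held up by full bins and one is free: press lightly on the black pads, one hatch after another, to find the hatch that rocks, and do not force one that stays firm. Push the one that rocks down until it is wide open, then leave it open and draw the hand away. Only press and push with the fingertips; leave the ink bottle and the paint tube where they are.

Things in the scene. Friction and masses are not known exactly. Their poses are not given: they have to be found in the camera images.
- waste_box: Wooden waste box for used-up paint tubes, fixed to the table, 140 (its x, depth) x 396 (its y, length) x 100 mm high. Origin at the centre of its underside; x points away from the robot, y left, z up; turned by up to about 0.2 rad. In its top lie four identical blue hatches in a row, flush, at y = +144, +48, -48, -144 mm, each 100 (x, -50 to +50) x 83 (y) x 6 mm.
- hatches (a point): Centre of the box's top, 100 mm above the table. Each hatch tips about a steel rod along y, 30 mm to the robot's side of this centre line: its far 80 mm swing down into the box, its near 20 mm come up. The far rim of the opening is 52 mm beyond the centre line; the fingers can follow the hatch in. Pressed straight down about half-way along the far part it opens in 25 to 45 mm of travel.
- bins (a point): Centre of the box's inner floor, 8 mm above the table. A bin stands under each hatch, hidden from outside. Three are full and carry their hatch from below: it gives less than 2 mm when pressed. One, any of the four, is empty: its hatch gives way to about 2 N on the pad (0.09 N m of friction at the rod, no spring), stays where it is left, and meets a hard stop at 0.8 rad.
- hatch_1 (a joint): Tip angle of hatch 1, left-most, at the box's +y end, rad: 0 flush and shut, grows as its far part goes down, 0.8 at the stop.
- hatch_1_pad (a point): Top centre of the round black rubber pad (24 mm across, 1.5 mm proud) on the far part of hatch 1 (left-most, at the box's +y end), 55 mm beyond its rod, 101.5 mm above the table when shut; it moves with the hatch.
- hatch_2 (a joint): Tip angle of hatch 2, second from the left, rad: 0 flush and shut, grows as its far part goes down, 0.8 at the stop.
- hatch_2_pad (a point): Top centre of the round black rubber pad (24 mm across, 1.5 mm proud) on the far part of hatch 2 (second from the left), 55 mm beyond its rod, 101.5 mm above the table when shut; it moves with the hatch.
- hatch_3 (a joint): Tip angle of hatch 3, third from the left, rad: 0 flush and shut, grows as its far part goes down, 0.8 at the stop.
- hatch_3_pad (a point): Top centre of the round black rubber pad (24 mm across, 1.5 mm proud) on the far part of hatch 3 (third from the left), 55 mm beyond its rod, 101.5 mm above the table when shut; it moves with the hatch.
- hatch_4 (a joint): Tip angle of hatch 4, right-most, rad: 0 flush and shut, grows as its far part goes down, 0.8 at the stop.
- hatch_4_pad (a point): Top centre of the round black rubber pad (24 mm across, 1.5 mm proud) on the far part of hatch 4 (right-most), 55 mm beyond its rod, 101.5 mm above the table when shut; it moves with the hatch.
- ink_bottle: Small blue ink bottle with a black dropper cap, 25 x 26 x 80 mm, standing loose beside the left end of the box; origin at the centre of its underside. Bystander.
- paint_tube: Black and orange paint tube with a white cap lying loose beside the right end of the box, 43 x 116 x 34 mm; origin at the middle of its underside, length along its y. Bystander.

How it is judged:
By the outcome, as a careful person would: the job done as asked, in the order asked, and still so for the second after the job is handed in, with the robot touching nothing.
It also fails if it takes over 51 s, if anything falls off the work surface, if the arm or the gripper's body presses on something with over 40 N, if the wrist force passes 120 N, or if a joint passes its speed limit or range.

## Working session

There is one attempt and no reset: what is moved stays moved. The work goes in short steps, Python scripts to look and compute and a tool call to move; the robot and the scene stay as the last step left them, time stands still between calls to the robot, and variables do not carry over. Pictures are saved under pics/ and viewed, about 8 in all and at most 12, crops included, and the job is handed in when it is done.

Besides the shell and the picture viewer there is one more tool, called after "Call:" by a JSON object that holds its "name" and its "arguments", one argument or row to a line. drive_tool: Moves the arm, as the interface text tells. Its arguments: {"type":"object","properties":{"targets":{"type":"array"},"force":{"type":"number"}},"required":["targets"]}

```bash
mkdir -p pics; python3 - <<'E'
from rig import *
import cv2
s=sense();print({k:s[k] for k in('clock','eef_pos','tcp_rot','contact_force','opening')})
for n in('top','scene'):
    f=grab_frame(n);cv2.imwrite(f'pics/{n}0.png',f['color']);print(n,f['vertical_fov'],f['cx'],f['cy'],f['k1'],f['world_from_camera'])
E
```

```text
{'clock': 0.0, 'eef_pos': array([ 237.3458942 , -577.75096516,  303.13794254]), 'tcp_rot': array([-3.14012864e+00, -4.89086218e-06,  3.89810943e-01]), 'contact_force': array([-0.02105864,  0.75663417,  0.06980164]), 'opening': 0.9945373549936457}
top 48.76255133359771 308.1609792931216 238.4665470652716 0.039404720604974616 [[ 1.35079573e-02 -9.97629572e-01  6.74742348e-02  3.28819986e+02]
 [-9.99898670e-01 -1.37802256e-02 -3.57131980e-03 -3.11008137e+01]
 [ 4.49266442e-03 -6.74191565e-02 -9.97714625e-01  1.31969514e+03]
 [ 0.00000000e+00  0.00000000e+00  0.00000000e+00  1.00000000e+00]]
scene 42.4448217529773 320.90456485222865 238.91165933231363 -0.15827126932928823 [[-6.92251208e-01 -4.35616808e-01  5.75348817e-01 -3.94234396e+02]
 [-7.21613212e-01  4.09098040e-01 -5.58491868e-01  7.22195649e+02]
 [ 7.91437135e-03 -8.01795978e-01 -5.97545456e-01  8.88407150e+02]
 [ 0.00000000e+00  0.00000000e+00  0.00000000e+00  1.00000000e+00]]
```

View pics/top0.png

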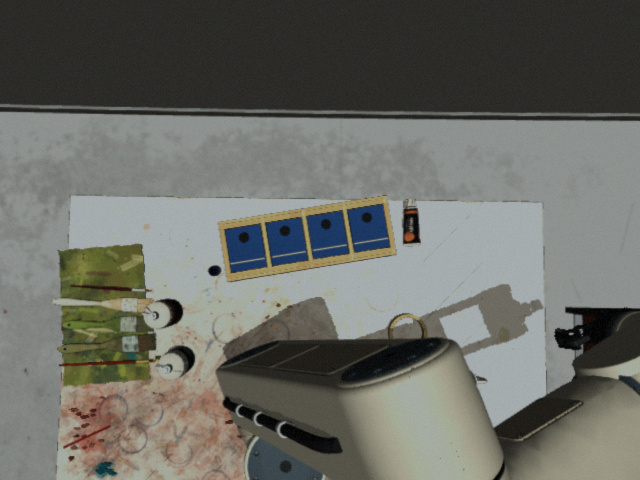

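View pics/scene0.png

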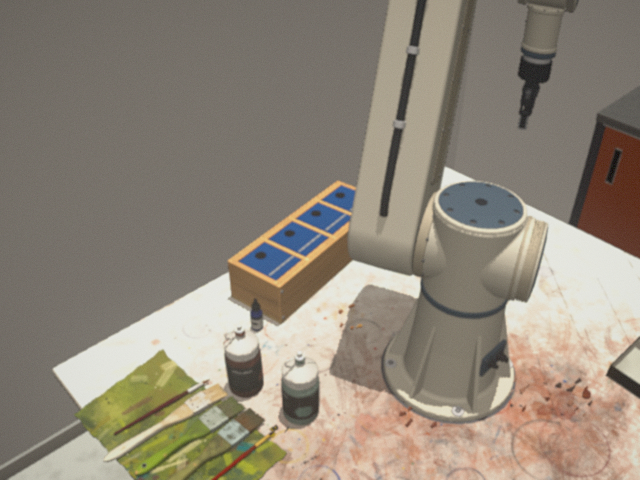

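The top view shows four hatches with pads near (244,237), (285,230), (326,224) and (367,217). The ink bottle is at (214,270) and the tube at (411,222). Next I'll refine the pad positions.

```bash
cat > h.py <<'E'
import numpy as np,cv2
from rig import *
from scipy.spatial.transform import Rotation as R
def ray(f,px,z):
    fl=240/np.tan(np.radians(f['vertical_fov']/2)); K=np.array([[fl,0,f['cx']],[0,fl,f['cy']],[0,0,1]])
    n=cv2.undistortPoints(np.array([[px]],float),K,np.array([f['k1'],0,0,0.]))[0,0]
    T=f['world_from_camera'];d=T[:3,:3]@[n[0],n[1],1];return T[:3,3]+d*(z-T[2,3])/d[2]
def rel(p):  # world TCP target -> tool shift (m)
    s=sense();return R.from_euler('xyz',s['tcp_rot']).inv().apply(np.array(p)-s['eef_pos'])/1000
E
python3 - <<'E'
from h import *
f=grab_frame('top');im=f['color'];P=[]
for x,y in[(244,237),(285,230),(326,224),(367,217)]:
    c=im[y-9:y+10,x-9:x+10,0].astype(int);m=(c<55).astype(np.uint8)
    n,l,st,ce=cv2.connectedComponentsWithStats(m);k=1+np.argmin(np.hypot(*(ce[1:]-9).T))
    px=ce[k]+[x-9,y-9];w=ray(f,px,101.5);P.append(w);print(px,st[k],w)
P=np.array(P);print(np.diff(P,axis=0),np.linalg.norm(np.diff(P[:,:2],axis=0),axis=1));d=P[0]-P[3];print('yaw',np.arctan2(-d[0],d[1]))
E
```

```text
[243.48148148 237.11111111] [ 4  4 10 11 81] [412.27634335 113.55996757 101.5       ]
[284.5    230.3875] [ 4  5 10 10 80] [429.13395711  19.38345864 101.5       ]
[325.53333333 223.81333333] [ 4  4 10 10 75] [445.68613501 -75.13414798 101.5       ]
[366.44736842 217.03947368] [ 4  5 10 10 76] [ 462.71361923 -169.53592133  101.5       ]
[[ 16.85761376 -94.17650892   0.        ]
 [ 16.5521779  -94.51760662   0.        ]
 [ 17.02748422 -94.40177335   0.        ]] [95.67337129 95.9559928  95.92512722]
yaw 0.17631323673026897
```

```bash
python3 - <<'E'
from h import *
print(rel([462.7,-169.5,195]), sense()['eef_pos'])
E
```

```text
[ 0.3635786  -0.2920037   0.10863754] [ 237.39782949 -577.86663446  303.32036896]
```

Call:
{"name": "drive_tool", "arguments": {
  "targets": [0.033,-0.027,0,0,0,0.02,0,0.066,-0.053,0,0,0,0.04,0,0.099,-0.08,0,0,0,0.06,0,0.132,-0.106,0,0,0,0.08,0,0.165,-0.133,0,0,0,0.1,0,0.198,-0.159,0,0,0,0.12,0,0.231,-0.186,0.01,0,0,0.14,0,0.264,-0.212,0.02,0,0,0.16,0,0.297,-0.239,0.04,0,0,0.18,0,0.33,-0.265,0.06,0,0,0.2,0,0.3636,-0.292,0.085,0,0,0.214,0,0.3636,-0.292,0.1,0,0,0.214,0],
  "force": 60
}}

```text
clock: 1.15
eef_pos: [464.8, -167.4, 204.3]
tcp_rot: [3.141, -0.003, 0.176]
contact_force: [0.6, -1.2, -0.7]
opening: -0.001
```

Call:
{"name": "drive_tool", "arguments": {
  "targets": [0,0,0,0,0,0,0,0,0,0,0,0,0,0]
}}

```text
clock: 1.32
eef_pos: [462.4, -168.5, 202.5]
tcp_rot: [-3.14, 0.003, 0.179]
contact_force: [0.1, 0.6, 0.3]
opening: -0.003
```

```bash
python3 - <<'E'
from h import *
s=sense();print(s['clock'],s['eef_pos'],s['tcp_rot'],s['contact_force'],s['opening'],rel([462.7,-169.5,180]))
f=grab_frame('top');cv2.imwrite('pics/t1.png',cv2.resize(f['color'][150:310,170:450],None,fx=2.8,fy=2.8))
f=grab_frame('scene');cv2.imwrite('pics/s1.png',f['color'])
E
```

```text
1.3167 [ 462.39603604 -168.48815593  202.54904448] [-3.13995951e+00  2.99561746e-03  1.78710783e-01] [0.10989848 0.6410278  0.3141032 ] -0.0030037121764929947 [0.0001868  0.00108659 0.02254684]
```

View pics/s1.png

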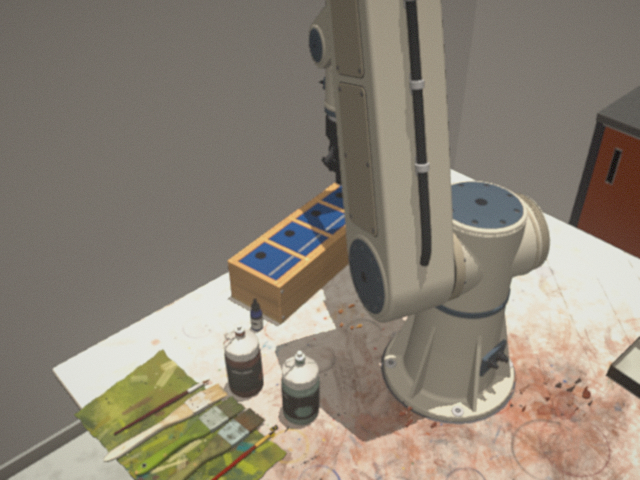

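The hand is over hatch 4 with the fingers shut. I'll go down to just above the pad, then press in small steps.

Call:
{"name": "drive_tool", "arguments": {
  "targets": [0,0.001,0.008,0,0,0,0,0,0.001,0.016,0,0,0,0,0,0.001,0.022,0,0,0,0,0,0.001,0.025,0,0,0,0,0,0.001,0.025,0,0,0,0]
}}

```text
clock: 1.83
eef_pos: [462.4, -171.1, 178.0]
tcp_rot: [-3.141, 0.001, 0.175]
contact_force: [-1.1, 0.6, 0.8]
opening: -0.003
```

Call:
{"name": "drive_tool", "arguments": {
  "targets": [0,0,0.001,0,0,0,0,0,0,0.002,0,0,0,0,0,0,0.002,0,0,0,0]
}}

```text
clock: 2.08
eef_pos: [463.1, -170.9, 176.9]
tcp_rot: [3.142, -0.0, 0.176]
contact_force: [-0.6, 0.5, 0.6]
opening: 0.002
```

Call:
{"name": "drive_tool", "arguments": {
  "targets": [0,0,0.001,0,0,0,0,0,0,0.001,0,0,0,0]
}}

```text
clock: 2.25
eef_pos: [463.1, -170.8, 175.9]
tcp_rot: [3.142, -0.0, 0.176]
contact_force: [-0.3, -0.0, -0.0]
opening: 0.004
```

Call:
{"name": "drive_tool", "arguments": {
  "targets": [0,0,0.0005,0,0,0,0,0,0,0.001,0,0,0,0,0,0,0.001,0,0,0,0]
}}

```text
clock: 2.5
eef_pos: [463.0, -170.8, 174.8]
tcp_rot: [-3.142, 0.0, 0.176]
contact_force: [0.5, -0.1, -1.4]
opening: -0.001
```

Call:
{"name": "drive_tool", "arguments": {
  "targets": [0,0,0.0005,0,0,0,0,0,0,0.001,0,0,0,0,0,0,0.001,0,0,0,0]
}}

```text
clock: 2.75
eef_pos: [463.1, -170.8, 174.3]
tcp_rot: [3.142, -0.0, 0.176]
contact_force: [-2.1, 0.9, 6.8]
opening: -0.002
```

Call:
{"name": "drive_tool", "arguments": {
  "targets": [0,0,0.0002,0,0,0,0,0,0,0.0002,0,0,0,0]
}}

```text
clock: 2.92
eef_pos: [463.1, -170.9, 174.3]
tcp_rot: [3.142, -0.0, 0.176]
contact_force: [-2.7, 0.7, 9.1]
opening: 0.002
```

Hatch 4 stays firm: 9 N with no travel. On to hatch 3.

Call:
{"name": "drive_tool", "arguments": {
  "targets": [0,0,-0.01,0,0,0,0,0,-0.01,-0.018,0,0,0,0,0,-0.04,-0.02,0,0,0,0,0,-0.07,-0.02,0,0,0,0,0,-0.09,-0.018,0,0,0,0,0,-0.097,-0.012,0,0,0,0,0,-0.097,-0.005,0,0,0,0,0,-0.097,-0.003,0,0,0,0,0,-0.097,-0.002,0,0,0,0,0,-0.097,-0.002,0,0,0,0]
}}

```text
clock: 3.75
eef_pos: [446.2, -76.1, 175.4]
tcp_rot: [-3.142, 0.0, 0.175]
contact_force: [0.1, -0.8, 0.2]
opening: -0.003
```

Call:
{"name": "drive_tool", "arguments": {
  "targets": [0,0,0.0005,0,0,0,0,0,0,0.001,0,0,0,0,0,0,0.0015,0,0,0,0,0,0,0.0015,0,0,0,0]
}}

```text
clock: 4.08
eef_pos: [446.3, -75.7, 174.3]
tcp_rot: [3.141, -0.0, 0.175]
contact_force: [-0.1, -1.0, 0.7]
opening: 0.0
```

Call:
{"name": "drive_tool", "arguments": {
  "targets": [0,0,0.0005,0,0,0,0,0,0,0.0005,0,0,0,0]
}}

```text
clock: 4.25
eef_pos: [446.3, -75.6, 174.3]
tcp_rot: [3.141, -0.0, 0.176]
contact_force: [-2.4, -1.1, 9.5]
opening: 0.003
```

Hatch 3 is firm too: 9.5 N and stopped at the same height. On to hatch 2.

Call:
{"name": "drive_tool", "arguments": {
  "targets": [0,0,-0.01,0,0,0,0,0,-0.01,-0.018,0,0,0,0,0,-0.04,-0.02,0,0,0,0,0,-0.07,-0.02,0,0,0,0,0,-0.09,-0.018,0,0,0,0,0,-0.096,-0.012,0,0,0,0,0,-0.096,-0.005,0,0,0,0,0,-0.096,-0.003,0,0,0,0,0,-0.096,-0.002,0,0,0,0,0,-0.096,-0.002,0,0,0,0]
}}

```text
clock: 5.08
eef_pos: [429.3, 18.5, 175.4]
tcp_rot: [3.142, 0.001, 0.175]
contact_force: [-0.8, 0.1, -0.3]
opening: -0.001
```

Call:
{"name": "drive_tool", "arguments": {
  "targets": [0,0,0.0005,0,0,0,0,0,0,0.001,0,0,0,0,0,0,0.0015,0,0,0,0,0,0,0.0015,0,0,0,0]
}}

```text
clock: 5.42
eef_pos: [429.4, 18.9, 174.3]
tcp_rot: [3.141, -0.0, 0.175]
contact_force: [-0.3, 0.1, 1.1]
opening: -0.0
```

Call:
{"name": "drive_tool", "arguments": {
  "targets": [0,0,0.0005,0,0,0,0,0,0,0.0005,0,0,0,0]
}}

```text
clock: 5.58
eef_pos: [429.5, 18.9, 174.2]
tcp_rot: [3.141, -0.0, 0.176]
contact_force: [-2.7, -2.4, 8.8]
opening: -0.004
```

Hatch 2 is firm. On to hatch 1.

Call:
{"name": "drive_tool", "arguments": {
  "targets": [0,0,-0.01,0,0,0,0,0,-0.01,-0.018,0,0,0,0,0,-0.04,-0.02,0,0,0,0,0,-0.07,-0.02,0,0,0,0,0,-0.09,-0.018,0,0,0,0,0,-0.096,-0.012,0,0,0,0,0,-0.096,-0.005,0,0,0,0,0,-0.096,-0.003,0,0,0,0,0,-0.096,-0.002,0,0,0,0,0,-0.096,-0.002,0,0,0,0]
}}

```text
clock: 6.42
eef_pos: [412.4, 112.9, 175.2]
tcp_rot: [3.141, 0.001, 0.175]
contact_force: [0.3, 0.3, -0.2]
opening: -0.005
```

Call:
{"name": "drive_tool", "arguments": {
  "targets": [0,0,0.0005,0,0,0,0,0,0,0.001,0,0,0,0,0,0,0.0015,0,0,0,0,0,0,0.0015,0,0,0,0]
}}

```text
clock: 6.75
eef_pos: [412.6, 113.4, 174.2]
tcp_rot: [-3.142, -0.0, 0.175]
contact_force: [0.3, 0.8, 0.6]
opening: 0.001
```

Call:
{"name": "drive_tool", "arguments": {
  "targets": [0,0,0.0005,0,0,0,0,0,0,0.0005,0,0,0,0]
}}

```text
clock: 6.92
eef_pos: [412.7, 113.6, 173.8]
tcp_rot: [3.141, -0.0, 0.176]
contact_force: [0.8, -0.8, 0.9]
opening: 0.001
```

Call:
{"name": "drive_tool", "arguments": {
  "targets": [0,0,0.001,0,0,0,0,0,0,0.002,0,0,0,0,0,0,0.003,0,0,0,0,0,0,0.003,0,0,0,0]
}}

```text
clock: 7.25
eef_pos: [412.6, 113.8, 170.6]
tcp_rot: [-3.142, -0.0, 0.176]
contact_force: [-0.8, -0.7, 0.8]
opening: 0.002
```

It rocks: about 3.5 mm of travel at roughly 1 N. Now I'll push hatch 1 open.

Call:
{"name": "drive_tool", "arguments": {
  "targets": [0,0,0.003,0,0,0,0,0,0,0.006,0,0,0,0,0,0,0.009,0,0,0,0,0,0,0.012,0,0,0,0,0,0,0.015,0,0,0,0,0,0,0.018,0,0,0,0,0,0,0.021,0,0,0,0,0,0,0.024,0,0,0,0,0,0,0.027,0,0,0,0,0,0,0.03,0,0,0,0]
}}

```text
clock: 8.08
eef_pos: [412.6, 113.7, 140.4]
tcp_rot: [-3.142, -0.0, 0.176]
contact_force: [-0.4, 1.0, 1.3]
opening: -0.002
```

Call:
{"name": "drive_tool", "arguments": {
  "targets": [0,0,0.001,0,0,0,0,0,0,0.002,0,0,0,0,0,0,0.003,0,0,0,0,0,0,0.003,0,0,0,0]
}}

```text
clock: 8.42
eef_pos: [412.5, 113.7, 137.6]
tcp_rot: [-3.142, -0.0, 0.176]
contact_force: [0.1, -0.1, -0.6]
opening: -0.0
```

Call:
{"name": "drive_tool", "arguments": {
  "targets": [0,0,0.001,0,0,0,0,0,0,0.002,0,0,0,0,0,0,0.003,0,0,0,0,0,0,0.003,0,0,0,0]
}}

```text
clock: 8.75
eef_pos: [412.5, 113.7, 134.6]
tcp_rot: [-3.142, -0.0, 0.176]
contact_force: [0.9, 0.7, -0.4]
opening: 0.002
```

Call:
{"name": "drive_tool", "arguments": {
  "targets": [0,0,0.001,0,0,0,0,0,0,0.002,0,0,0,0,0,0,0.002,0,0,0,0]
}}

```text
clock: 9.0
eef_pos: [412.5, 113.7, 132.5]
tcp_rot: [-3.142, 0.0, 0.176]
contact_force: [0.7, 0.4, -0.6]
opening: 0.001
```

Call:
{"name": "drive_tool", "arguments": {
  "targets": [0,0,0.001,0,0,0,0,0,0,0.002,0,0,0,0,0,0,0.002,0,0,0,0]
}}

```text
clock: 9.25
eef_pos: [412.5, 113.7, 130.5]
tcp_rot: [-3.142, 0.0, 0.176]
contact_force: [0.3, -0.6, -0.3]
opening: -0.002
```

Call:
{"name": "drive_tool", "arguments": {
  "targets": [0,0,0.001,0,0,0,0,0,0,0.002,0,0,0,0,0,0,0.002,0,0,0,0]
}}

```text
clock: 9.5
eef_pos: [412.5, 113.7, 128.6]
tcp_rot: [-3.142, 0.0, 0.176]
contact_force: [0.6, 0.2, 0.8]
opening: -0.0
```

Call:
{"name": "drive_tool", "arguments": {
  "targets": [0,0,0.001,0,0,0,0,0,0,0.002,0,0,0,0,0,0,0.002,0,0,0,0]
}}

```text
clock: 9.75
eef_pos: [413.5, 114.0, 127.1]
tcp_rot: [-3.141, -0.002, 0.176]
contact_force: [1.9, 0.4, 5.8]
opening: 0.001
```

```bash
python3 - <<'E'
from h import *
f=grab_frame('scene');cv2.imwrite('pics/s2.png',cv2.resize(f['color'][130:350,200:480],None,fx=2.7,fy=2.7))
E
```

```text
(no output)
```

View pics/s2.png

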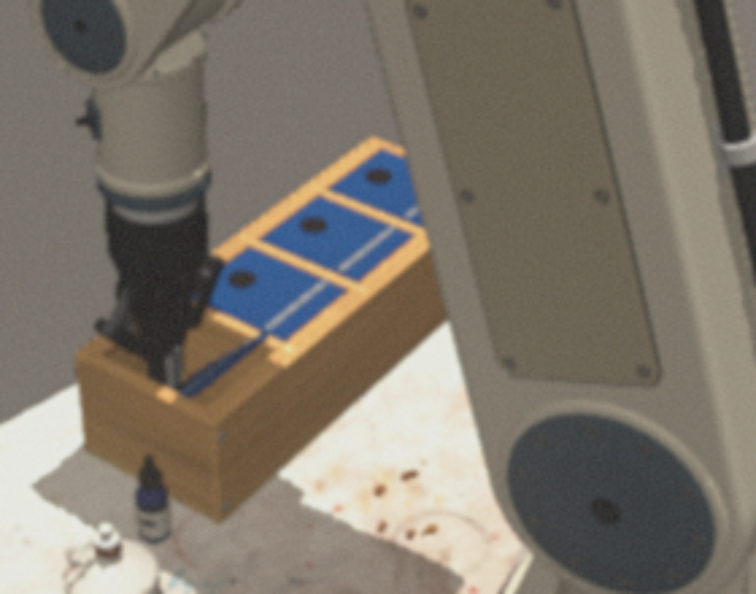

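The picture shows hatch 1 tipped deep, with the fingers in the opening. Force is now rising and the tip is being pushed outward, which fits the hard stop. One small confirming press, then straight up.

Call:
{"name": "drive_tool", "arguments": {
  "targets": [0,0,0.0005,0,0,0,0,0,0,0.0005,0,0,0,0]
}}

```text
clock: 9.97
eef_pos: [413.7, 114.0, 126.8]
tcp_rot: [-3.141, -0.003, 0.176]
contact_force: [2.0, 0.2, 9.1]
opening: 0.001
```

Call:
{"name": "drive_tool", "arguments": {
  "targets": [0,0,-0.01,0,0,0,0,0,0,-0.025,0,0,0,0,0,0,-0.045,0,0,0,0,0,0,-0.065,0,0,0,0,0,0,-0.09,0,0,0,0,0,0,-0.12,0,0,0,0,0,0.03,-0.15,0,0,0,0,-0.03,0.06,-0.165,0,0,0,0,-0.06,0.09,-0.17,0,0,0,0,-0.085,0.12,-0.17,0,0,0,0,-0.1,0.15,-0.17,0,0,0,0,-0.1,0.17,-0.17,0,0,0,0]
}}

```text
clock: 10.97
eef_pos: [340.6, -73.0, 296.0]
tcp_rot: [3.141, 0.001, 0.175]
contact_force: [0.6, 1.3, -0.4]
opening: 0.003
```

Call:
{"name": "drive_tool", "arguments": {
  "targets": [0,0.03,0,0,0,0,0,0,0.06,0,0,0,0,0,0,0.09,0,0,0,0,0,0,0.12,0,0,0,0,0,0,0.14,0,0,0,0,0,0,0.15,0,0,0,0,0,0,0.15,0,0,0,0,0,0,0.15,0,0,0,0,0,0,0.15,0,0,0,0,0]
}}

```text
clock: 11.72
eef_pos: [369.5, -217.7, 295.9]
tcp_rot: [-3.141, 0.001, 0.176]
contact_force: [0.2, 0.6, 0.0]
opening: -0.003
```

```bash
python3 - <<'E'
from h import *
s=sense();print(s['clock'],s['eef_pos'],s['contact_force'],s['qvel'])
a=grab_frame('scene')['color'][150:350,190:450];b=grab_frame('top')['color'][170:310,180:440]
cv2.imwrite('pics/e.png',np.vstack([cv2.resize(a,(520,400)),cv2.resize(b,(520,200*280//200-80))]))
E
```

```text
11.7167 [ 369.53270334 -217.71419995  295.88950255] [0.19655617 0.64476268 0.00818892] [ 0.0099888  -0.00689354  0.00013857 -0.00215463 -0.00151917 -0.00376622]
```

View pics/e.png

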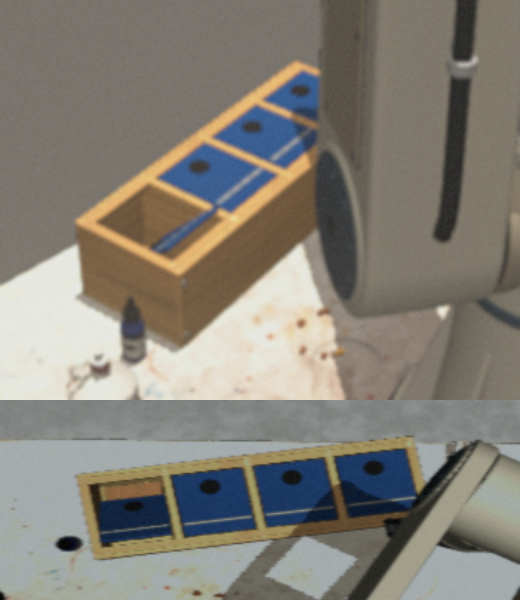

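The picture shows hatch 1 wide open, with its pad deep down and the opening visible. Hatches 2–4 are flush, the ink bottle is standing, and the hand is clear. Handing in.

```bash
python3 -c "
from rig import *
print(sign_off())"
```

```text
the job is handed in; nothing more can be done
None
```

The free hatch was hatch 1, the left-most. I pushed it down until it met its stop, left it open, and drew the hand clear. The job was handed in at about 12 s on the robot's clock.

- **Finding it:** I pressed the pads in the order 4, 3, 2, 1. Hatches 4, 3 and 2 stayed firm: the reading rose to about 9 N with almost no travel. Hatch 1 gave way at about 1 N.
- **Opening it:** I pushed hatch 1 down about 47 mm. The force then rose to about 9 N, which I took as the hard stop. That is slightly more travel than the 25 to 45 mm given in the task.
- **Last checks:** The pictures show hatch 1 still wide open after I withdrew, the other three flush, and the ink bottle standing where it was. The contact force was within noise and the arm was at rest.
- **Not checked:** The paint tube was mostly hidden behind the arm in the last picture. The fingertips never went lower than the box top on that side, and no unexpected force showed up.

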